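Shut and latch the plate exposure frame

TASK

Lower the glazed lid of the exposure frame gently until it is fully shut, keeping off the glass. Then turn the latch handle lightly, letting it rise over the strike, until its dog drops right down into the notch, without forcing it against the stop behind, and let go. Leave the ink tin, the brayer and the paper pack alone.

Things in the scene. Friction and masses are not known exactly. Their poses are not given: they have to be found in the camera images.
- frame: Contact exposure frame for A4 plates: bare aluminium box 250 deep (x), 320 wide (y), 60 mm high, fixed on the bench. Origin: centre of its underside; x points away from its front, z up. The glazed lid is hinged along its far (+x) top edge (hinge line x = 125, z = 60 mm, parallel to y). The latch is on its front (-x) side.
- lid: The glazed lid: aluminium frame 250 x 320 x 18 mm, 40 mm wide front rail, 0.9 kg. Origin: middle of its front edge, underside; x runs along the lid to the hinge, z out of its top. Shut, the origin is 60 mm above the bench and the lid's top 78 mm; it starts 0.45 to 0.7 rad open. Stiff hinges hold it wherever it is left; 2 to 5 N down at the bar moves it.
- lid_bar (a point): Middle of the lid's pull bar: round steel, 12 mm thick, 100 mm long, parallel to the hinge, on a post near each end, its centre 35 mm above the front rail's face. With the lid shut it is at x = -113, y = 80, z = 113 mm in the frame's axes (238 mm from the hinge line along the lid, 53 mm above it).
- glass_mid (a point): Middle of the upper face of the lid's glass pane, which is 188 mm (away from the front) x 276 mm (wide) x 4 mm, set behind the 40 mm front rail, 7 mm below the rails' top faces. The glass is not to be touched.
- latch_axis (a point): Point on the latch's upright spindle, 18 mm in front of the box (frame x = -143, y = -30 mm), 120 mm above the bench: the axis about which the handle turns.
- latch_turn (a joint): Turn of the latch handle, rad: 0 fully open, grows counter-clockwise seen from above, end stop 2.25. The knob's direction from the spindle is 170 degrees from the frame's x axis at 0 (out to the front) and swings by the frame's -y side. The dog drops into the notch at 1.5 to 2.05 rad and meets the stop about 0.1 rad later: the strike's place varies. A stiff spindle: 3 N at the knob turns it.
- latch_knob (a point): Centre of the latch's knob: upright black cylinder 20 mm across, 36 mm tall, 85 mm from the spindle, standing on a flat steel crank whose top is 20 mm below this point. Unlifted it is 120 mm above the bench; it must be free to rise 7 to 8 mm as the dog climbs, and in the notch it stands 0 to 2 mm above unlifted. The climb takes 5 to 10 N at the knob, sideways.
- latch_handle: The moving latch handle in one piece: dog, crank and knob, 0.18 kg. Origin: on the spindle, 78 mm above the bench when unlifted; x points along the dog, -y along the crank. The dog is an arm with a 12 mm thick rounded foot under its end, 45 mm from the spindle. A spring draws the handle down (11 N, and 0.5 N more per mm of rise).
- ink_tin: Bare steel ink tin, 84 mm across, 66 mm high, upright beside the frame. Origin: centre of its underside. To be left alone.
- brayer: Black rubber ink roller 100 mm long, 38 mm thick, with a 100 mm wooden handle, lying beside the frame. Origin: under the roller's middle, on the bench; the handle points to -x. To be left alone.
- paper_pack: Wrapped pack 150 x 105 x 35 mm lying beside the frame. Origin: centre of its underside. To be left alone.
- strike_place (a point): Where the notch of the steel strike would be if set midway in its slots (on the front rail's top face, 45 mm behind the spindle, frame y = -25 mm). A 24 degree wedge climbs to it from the -y side, to a crest 11.5 mm above the rail; behind it the 15 mm wide notch, then an upright stop 20 mm high. Held by screws in 20 mm slots, the strike may sit 10 mm to either side along y: not measured.

How it is judged:
By the outcome, as a careful person would: the job done as asked, in the order asked, and still so for the second after the job is handed in, with the robot touching nothing.
It also fails if it takes over 72 s, if anything falls off the work surface, if the arm or the gripper's body presses on something with over 40 N, if the wrist force passes 120 N, or if a joint passes its speed limit or range.

ROBOT

A 6-joint arm with a two-finger parallel gripper is mounted at the origin on the work surface. World frame = base frame: x ahead of the robot, y to its left, z up, the work surface at z = 0. Lengths are in m, angles in rad, forces in N, time in s.
With the tool pointing down it reaches from about 0.3 to 0.775 m from the base axis. Payload 14.6 kg.
Tool frame: the origin (TCP) lies at the very end of the fingers, on their centre line; the grasp point (between the pads) lies 19 mm behind it; x points along the fingers, y is the direction in which the jaws open and shut, and the axes are right-handed (so a half turn about x gives the same grasp; the last joint's range is limited). The gripper opens to 85 mm and grips with 20 to 120 N. Pads are 22 mm wide; open, the fingers measure 114 mm over their backs; the gripper's body (76 mm by 85 mm) begins 54 mm behind the grasp point. The pads swing forward as they close: fully open they stand 13 mm farther back than shut.
Start: joints at [-1.407, 0.3, 1.521, -0, 1.321, -0.067], TCP at [0.126, -0.535, 0.231] pointing down, gripper open.
Joint ranges: [-3.03, 3.03], [-0.79, 2.21], [0.23, 2.52], [-1.04, 4.18], [0, 3.07], [-2.55, 2.55]. Speed limits (rad/s): [2.22, 2.22, 2.57, 3.14, 3.14, 3.14].

INTERFACE

Orientations are given as a rotation vector (axis times angle).
In Python, from plant import arm, viewer, workorder, nets gives the robot as it stands.
- The arm moves only by the tool carry_out, never from a script. Its argument "increments" is a list of rows, each an object of numbers: "tx", "ty", "tz": the shift along the tool's x, y, z in cm; "rx", "ry", "rz": the turn, a rotation vector about the tool's x, y, z in rad; "hand": the closure, from -1 (fully open) to 1 (shut), so that 0 is half open. A call has exactly 8 rows; each row is the pose to reach, as a shift and turn from the pose measured when the call began, along the tool's axes at that moment; what a row does not reach only later rows make up. A row lasts 1/12 s, in which the tool goes at most 41.7 mm and 7.16 degrees, less where a joint would pass 70% of its speed; a pose out of reach is approached as far as the arm can. A call with a gripper value outside its range is refused whole. The fingers move at their own pace and stop on an object; the grip force is fixed at half the most. Time passes only in rows, so rows that repeat a pose let the fingers close, or fill a call up. It gives the time, the measured TCP pose, the force and the opening at its end, in the units of the state.
- arm.observe(): the state, without advancing time (a new reading comes with each control period).
- viewer.capture(name): name is "side" or "top"; returns a dict with "pixels" (384x512x3 uint8, red, green, blue), "fx", "fy", "cx", "cy" (pixels), "position" and "attitude" of the camera in the world. Camera axes: x right, y down, z forward; pixel columns grow to the right and rows downward; lengths in m; the calibration is good to about 2 mm. A picture is of the moment at which its call begins. There is no depth.
- workorder.job_done(): hands the job in, once; it reports no verdict.
Trained networks look in the newest picture that a camera, given by its name, has taken for a name from the list of things; names that differ only in an ending like _2 or _b are one class to them, and where a whole thing is asked for, a point or a joint stands for the part that bears it (a point fixed in the world has none). Each returns a list of dicts, best first, with "p" (0 to 1); they miss things now and then, are a little off and sometimes report something else, mostly with a low value. They report only what shows in the picture. A call takes as long as a camera call.
- nets.recognise(thing, camera): "box" ([centre column, centre row, width, height] in pixels, round what is visible of it).
- nets.cut_out(thing, camera): "region" (384x512 bool, what is visible of it) and "box" ([centre column, centre row, width, height] in pixels, round what is visible of it).
- nets.place_of(thing, camera): "pixel" ([column, row] in pixels: a listed point, or the origin of a listed thing).
The state is a dict: "time_s": time; "joint_pos": joint angles; "qvel": joint speeds; "effort": joint torques, N m; "tcp_pos": TCP position; "tcp_rot": TCP orientation; "force": force on the tool from outside, world axes, zero at the start; "torque": the same for the moment, N m; "finger_gap": finger opening in m.
Only numpy, scipy, OpenCV 4.12 (cv2) and the standard library are available. Lean on these libraries where they do the work, as an engineer would, in place of code of your own. Each camera call takes 0.05 s, during which the arm holds its last target. There are 200 camera calls.

## Working session

There is one attempt and no reset: what is moved stays moved. The work goes in short steps, Python scripts to look and compute and a tool call to move; the robot and the scene stay as the last step left them, time stands still between calls to the robot, and variables do not carry over. Pictures are saved under pics/ and viewed, about 8 in all and at most 12, crops included, and the job is handed in when it is done.

Besides the shell and the picture viewer there is one more tool, called after ">>>" by a JSON object that holds its "name" and its "arguments". carry_out: Moves the arm, as the interface text tells. Its arguments: {"type":"object","properties":{"increments":{"type":"array","items":{"type":"object","properties":{"tx":{"type":"number"},"ty":{"type":"number"},"tz":{"type":"number"},"rx":{"type":"number"},"ry":{"type":"number"},"rz":{"type":"number"},"hand":{"type":"number"}}}}},"required":["increments"]}

```bash
mkdir -p pics; cat > h.py <<'E'
import numpy as np, cv2
from scipy.spatial.transform import Rotation as R
from plant import arm, viewer, workorder, nets
def cam(name,save=None):
    c=viewer.capture(name)
    if save: cv2.imwrite('pics/'+save,c['pixels'][:,:,::-1])
    return c
def rot(c):
    a=np.array(c['attitude'],float)
    return a if a.shape==(3,3) else (R.from_rotvec(a).as_matrix() if a.size==3 else R.from_quat(a).as_matrix())
def ray(c,px):
    d=rot(c)@np.array([(px[0]-c['cx'])/c['fx'],(px[1]-c['cy'])/c['fy'],1.]); return np.array(c['position'],float),d
def atz(c,px,z):
    p,d=ray(c,px); return p+d*(z-p[2])/d[2]
def proj(c,X):
    q=rot(c).T@(np.array(X)-c['position']); return np.array([c['fx']*q[0]/q[2]+c['cx'],c['fy']*q[1]/q[2]+c['cy']])
E
cat > a.py <<'E'
from h import *
cs={n:cam(n,n+'0.png') for n in('side','top')}
for n,c in cs.items():
    print(n,c['position'],c['attitude'],c['fx'])
    for t in ['frame','lid','lid_bar','glass_mid','latch_axis','latch_knob','latch_handle','ink_tin','brayer','paper_pack','strike_place']:
        r=nets.place_of(t,n); print(t,[(np.round(x['pixel']).tolist(),round(x['p'],2)) for x in r[:2]])
im=np.hstack([cs[n]['pixels'] for n in('side','top')])[:,:,::-1]
print(arm.observe())
E
python3 a.py
```

```text
side [0.16063413 0.84179022 0.74472006] [-0.69402083  2.51651332 -1.31384384] 367.4914733801826
frame [([236.0, 210.0], 0.7)]
lid []
lid_bar [([235.0, 161.0], 0.93), ([204.0, 269.0], 0.75)]
glass_mid [([224.0, 171.0], 0.87), ([254.0, 152.0], 0.51)]
latch_axis [([284.0, 190.0], 0.67)]
latch_knob [([310.0, 194.0], 0.6)]
latch_handle [([282.0, 196.0], 0.67), ([283.0, 174.0], 0.6)]
ink_tin [([204.0, 268.0], 0.95)]
brayer [([286.0, 174.0], 0.76)]
paper_pack [([237.0, 328.0], 0.7), ([223.0, 170.0], 0.4)]
strike_place [([252.0, 153.0], 0.87)]
top [0.38828481 0.04729659 1.2648476 ] [-2.14801901  2.11197877 -0.14283504] 482.54684216365484
frame [([274.0, 155.0], 0.94)]
lid [([275.0, 130.0], 0.4), ([173.0, 182.0], 0.34)]
lid_bar [([241.0, 152.0], 0.98), ([295.0, 203.0], 0.31)]
glass_mid [([273.0, 125.0], 0.67)]
latch_axis [([293.0, 202.0], 0.6)]
latch_knob [([291.0, 152.0], 0.59), ([297.0, 235.0], 0.57)]
latch_handle [([291.0, 205.0], 0.58)]
ink_tin [([175.0, 181.0], 0.66), ([297.0, 233.0], 0.42)]
brayer []
paper_pack [([134.0, 244.0], 0.89)]
strike_place [([289.0, 152.0], 0.75)]
{'time_s': 1.2, 'joint_pos': array([-1.40661936e+00,  2.99893395e-01,  1.52103189e+00,  1.90582634e-05,
        1.32070998e+00, -6.66164277e-02]), 'qvel': array([-3.56148322e-04,  9.85025899e-04,  1.80639024e-04,  9.20983253e-05,
       -5.36405720e-04,  4.66242487e-04]), 'effort': array([ 2.89401032e-04, -5.43350315e+01, -3.61981845e+01, -8.91902846e-05,
        5.68538107e-04, -3.80694644e-05]), 'tcp_pos': array([ 0.12580124, -0.53539447,  0.2312707 ]), 'tcp_rot': array([ 2.0991732 ,  0.24335755, -2.09913861]), 'force': array([-0.84482771, -0.8121513 , -0.70537119]), 'torque': array([-0.02788658,  0.05359826,  0.03083088]), 'finger_gap': 0.08550487864597558}
```

View pics/side0.png

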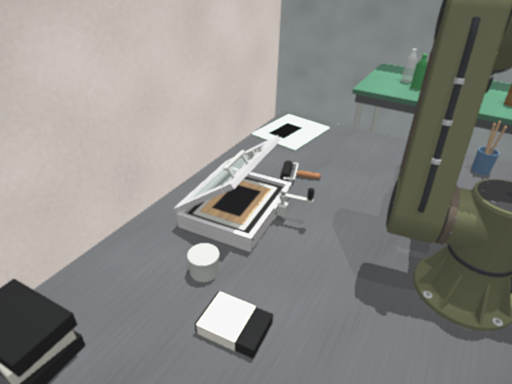

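View pics/top0.png

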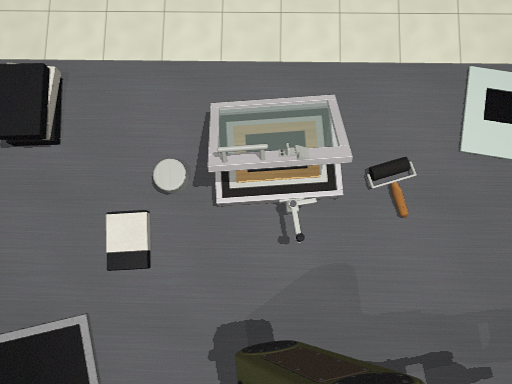

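```bash
cat >> h.py <<'E'
def model(p):
    x,y,w,a,t=p; D={}
    def W(q): return np.array([x+np.cos(w)*q[0]-np.sin(w)*q[1], y+np.sin(w)*q[0]+np.cos(w)*q[1], q[2]])
    def L(lx,ly,lz):  # lid local
        u=250-lx; return W([.125-(u*np.cos(a)+lz*np.sin(a))/1e3, ly/1e3, .06+(u*np.sin(a)+lz*np.cos(a))/1e3]) if 0 else W([.125-(u*np.cos(a)-lz*np.sin(a))/1e3, ly/1e3, .06+(u*np.sin(a)+lz*np.cos(a))/1e3])
    k=np.radians(170)+t
    D.update(frame=W([0,0,0]),lid_bar=L(12,80,53),glass_mid=L(134,0,11),strike_place=L(27,-25,18),latch_axis=W([-.143,-.03,.12]),
      latch_handle=W([-.143,-.03,.078]),latch_knob=W([-.143+.085*np.cos(k),-.03+.085*np.sin(k),.12]),
      fl=W([-.125,.16,.06]),fr=W([-.125,-.16,.06]),l1=L(0,160,18),l2=L(0,-160,18),h1=L(250,160,18),h2=L(250,-160,18))
    return D
E
cat > b.py <<'E'
from h import *
from scipy.optimize import least_squares
cs={n:cam(n) for n in('side','top')}
obs=[('top','lid_bar',(241,152)),('top','latch_axis',(293,202)),('top','latch_knob',(299,236)),('top','strike_place',(290,152)),('top','frame',(274,155)),
('top','glass_mid',(273,125)),('top','fl',(217,202)),('top','fr',(343,194)),
('side','lid_bar',(235,161)),('side','latch_axis',(284,190)),('side','latch_knob',(310,194)),('side','strike_place',(252,153)),('side','glass_mid',(224,171)),('side','frame',(236,210)),('side','latch_handle',(283,196))]
f=lambda p:np.concatenate([proj(cs[n],model(p)[t])-o for n,t,o in obs])
x0=atz(cs['top'],(274,155),0)
s=least_squares(f,[x0[0],x0[1],0.,.55,.1],loss='soft_l1')
print(s.x.round(4)); 
for o,r in zip(obs,f(s.x).reshape(-1,2).round(1)): print(o[:2],r)
np.save('pose.npy',s.x)
D=model(s.x)
for k,v in D.items(): print(k,v.round(4))
for t,z in(('ink_tin',0),('paper_pack',0)): print(t,atz(cs['top'],nets.place_of(t,'top')[0]['pixel'],z))
im=cs['top']['pixels'][:,:,::-1].copy(); im=cv2.resize(im[80:260,180:440],None,fx=3,fy=3,interpolation=cv2.INTER_CUBIC)
for k,v in D.items():
    q=(proj(cs['top'],v)-[180,80])*3; cv2.circle(im,tuple(int(i) for i in q),4,(0,0,255),1)
cv2.imwrite('pics/ov1.png',im)
E
python3 b.py
```

```text
[0.6862 0.0267 0.0995 0.6401 0.2406]
('top', 'lid_bar') [ 0.4 -4.2]
('top', 'latch_axis') [ 0.3 -1.1]
('top', 'latch_knob') [0.  0.1]
('top', 'strike_place') [-0.8 -0.2]
('top', 'frame') [0.6 0.3]
('top', 'glass_mid') [1.3 1.6]
('top', 'fl') [-0.8  1.3]
('top', 'fr') [-0.3 -1.2]
('side', 'lid_bar') [-0.4 -0.7]
('side', 'latch_axis') [-1.  -2.1]
('side', 'latch_knob') [ 0. -0.]
('side', 'strike_place') [1.3 3.3]
('side', 'glass_mid') [1.9 2.5]
('side', 'frame') [1.1 1.8]
('side', 'latch_handle') [-0.9  3. ]
frame [0.6862 0.0267 0.    ]
lid_bar [0.6442 0.103  0.2447]
glass_mid [0.7246 0.0306 0.1381]
strike_place [ 0.6458 -0.0024  0.2076]
latch_axis [ 0.5469 -0.0173  0.12  ]
latch_handle [ 0.5469 -0.0173  0.078 ]
latch_knob [ 0.4631 -0.0313  0.12  ]
fl [0.546  0.1735 0.06  ]
fr [ 0.5778 -0.1449  0.06  ]
l1 [0.6059 0.1795 0.2238]
l2 [ 0.6377 -0.1389  0.2238]
h1 [0.8054 0.1994 0.0744]
h2 [ 0.8372 -0.119   0.0744]
ink_tin [0.6076196  0.29142479 0.        ]
paper_pack [0.45450872 0.39911945 0.        ]
```

View pics/ov1.png

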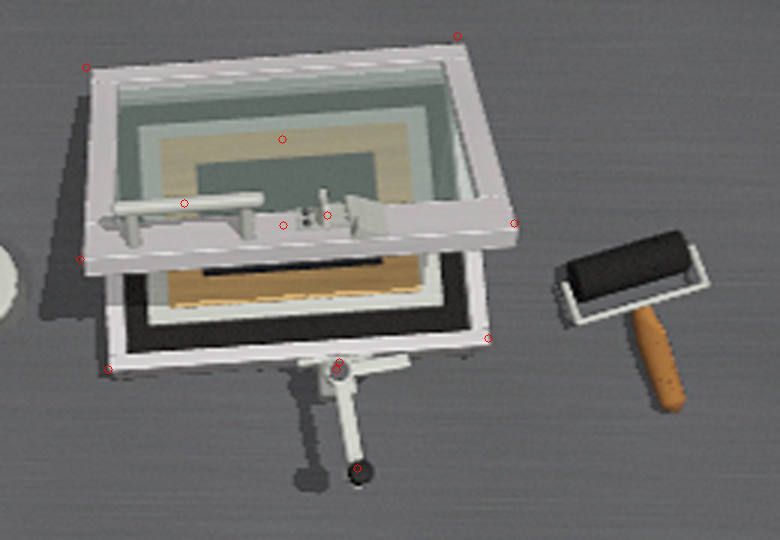

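```bash
cat >> h.py <<'E'
def axes():
    s=arm.observe(); return s,R.from_rotvec(s['tcp_rot']).as_matrix()
def inc(pos,psi):
    s,M=axes(); y=np.array([np.cos(psi),np.sin(psi),0]); x=np.array([0,0,-1.]); T=np.c_[x,y,np.cross(x,y)]
    print('shift cm',(M.T@(np.array(pos)-s['tcp_pos'])*100).round(2),'rot',R.from_matrix(M.T@T).as_rotvec().round(3))
E
python3 -c "
from h import *
s,M=axes(); print(M.round(3))
inc([.25,-.35,.33],.1)
inc([.638,.102,.32],.1);inc([.638,.102,.32],.1+np.pi)"
```

```text
[[ 0.     0.229 -0.973]
 [-0.    -0.973 -0.229]
 [-1.     0.    -0.   ]]
shift cm [ -9.87 -15.21 -16.33] rot [-1.44  0.   -0.  ]
shift cm [ -8.87 -50.34 -64.44] rot [-1.44  0.   -0.  ]
shift cm [ -8.87 -50.34 -64.44] rot [ 1.702 -0.    -0.   ]
```

>>> {"name": "carry_out", "arguments": {"increments": [{"tx": -4,"ty": 0,"tz": 0,"rx": -0.1,"hand": 1},{"tx": -8,"ty": -1,"tz": -1,"rx": -0.2,"hand": 1},{"tx": -9,"ty": -4,"tz": -3,"rx": -0.3,"hand": 1},{"tx": -9,"ty": -7,"tz": -5,"rx": -0.4,"hand": 1},{"tx": -9,"ty": -10,"tz": -7.5,"rx": -0.5,"hand": 1},{"tx": -9,"ty": -13,"tz": -10,"rx": -0.6,"hand": 1},{"tx": -9,"ty": -16,"tz": -12.5,"rx": -0.7,"hand": 1},{"tx": -9,"ty": -19,"tz": -15,"rx": -0.8,"hand": 1}]}}

```text
schema error: expected keys tx, ty, tz, rx, ry, rz, hand
```

```bash
python3 -c "
from h import *
inc([.638,.102,.32],.1)"
```

```text
shift cm [ -8.87 -50.34 -64.44] rot [-1.44  0.   -0.  ]
```

>>> {"name": "carry_out", "arguments": {"increments": [{"tx": -3,"ty": 0,"tz": -1,"rx": -0.1,"ry": 0,"rz": 0,"hand": 1},{"tx": -6,"ty": -1,"tz": -3,"rx": -0.2,"ry": 0,"rz": 0,"hand": 1},{"tx": -9,"ty": -3,"tz": -5,"rx": -0.3,"ry": 0,"rz": 0,"hand": 1},{"tx": -9,"ty": -6,"tz": -8,"rx": -0.4,"ry": 0,"rz": 0,"hand": 1},{"tx": -9,"ty": -9,"tz": -11,"rx": -0.5,"ry": 0,"rz": 0,"hand": 1},{"tx": -9,"ty": -12,"tz": -14,"rx": -0.6,"ry": 0,"rz": 0,"hand": 1},{"tx": -9,"ty": -15,"tz": -17,"rx": -0.7,"ry": 0,"rz": 0,"hand": 1},{"tx": -9,"ty": -18,"tz": -20,"rx": -0.8,"ry": 0,"rz": 0,"hand": 1}]}}

```text
time_s: 2.07
tcp_pos: [0.2778, -0.3158, 0.3214]
tcp_rot: [1.592, 0.906, -1.591]
force: [0.4, -0.9, 0.6]
finger_gap: -0.0002
```

```bash
python3 -c "
from h import *
inc([.638,.102,.32],.1)"
```

```text
shift cm [  0.14   9.66 -54.31] rot [-0.636  0.    -0.   ]
```

>>> {"name": "carry_out", "arguments": {"increments": [{"tx": 0,"ty": 0.5,"tz": -3.5,"rx": -0.08,"ry": 0,"rz": 0,"hand": 1},{"tx": 0,"ty": 1,"tz": -7,"rx": -0.16,"ry": 0,"rz": 0,"hand": 1},{"tx": 0,"ty": 2,"tz": -10.5,"rx": -0.24,"ry": 0,"rz": 0,"hand": 1},{"tx": 0,"ty": 2.5,"tz": -14,"rx": -0.32,"ry": 0,"rz": 0,"hand": 1},{"tx": 0,"ty": 3,"tz": -17.5,"rx": -0.4,"ry": 0,"rz": 0,"hand": 1},{"tx": 0,"ty": 4,"tz": -21,"rx": -0.48,"ry": 0,"rz": 0,"hand": 1},{"tx": 0,"ty": 4.5,"tz": -24.5,"rx": -0.56,"ry": 0,"rz": 0,"hand": 1},{"tx": 0,"ty": 5,"tz": -28,"rx": -0.63,"ry": 0,"rz": 0,"hand": 1}]}}

```text
time_s: 2.73
tcp_pos: [0.4646, -0.0989, 0.3215]
tcp_rot: [1.136, 1.253, -1.136]
force: [0.1, -2.0, 0.3]
finger_gap: 0.0
```

```bash
python3 -c "
from h import *
inc([.635,.102,.29],.1)"
```

```text
shift cm [  3.15  18.94 -18.31] rot [-0.001  0.001 -0.001]
```

>>> {"name": "carry_out", "arguments": {"increments": [{"tx": 0,"ty": 2.5,"tz": -2.5,"rx": 0,"ry": 0,"rz": 0,"hand": 1},{"tx": 0,"ty": 5,"tz": -5,"rx": 0,"ry": 0,"rz": 0,"hand": 1},{"tx": 0,"ty": 7.5,"tz": -7.5,"rx": 0,"ry": 0,"rz": 0,"hand": 1},{"tx": 0,"ty": 10,"tz": -10,"rx": 0,"ry": 0,"rz": 0,"hand": 1},{"tx": 0,"ty": 12.5,"tz": -12.5,"rx": 0,"ry": 0,"rz": 0,"hand": 1},{"tx": 0.5,"ty": 15.5,"tz": -15,"rx": 0,"ry": 0,"rz": 0,"hand": 1},{"tx": 1.5,"ty": 18,"tz": -17.3,"rx": 0,"ry": 0,"rz": 0,"hand": 1},{"tx": 2,"ty": 18.9,"tz": -18.3,"rx": 0,"ry": 0,"rz": 0,"hand": 1}]}}

```text
time_s: 3.4
tcp_pos: [0.6361, 0.1049, 0.2993]
tcp_rot: [1.134, 1.256, -1.136]
force: [-0.8, -0.2, -0.3]
finger_gap: 0.0
```

```bash
python3 -c "
from h import *
s,M=axes();print(s['tcp_pos'],s['force'])
a=cam('side');b=cam('top')
D=model(np.load('pose.npy'))
print([ (n,nets.place_of('lid_bar',n)[:2]) for n in('side','top')])
def crop(c,x,y):
    im=c['pixels'].copy()
    for p,col in((proj(c,s['tcp_pos']),(255,0,0)),(proj(c,D['lid_bar']),(0,255,0))): im[int(p[1]),int(p[0])]=col
    return cv2.resize(im[y:y+120,x:x+100,::-1],None,fx=4,fy=4,interpolation=cv2.INTER_NEAREST)
cv2.imwrite('pics/bar.png',np.hstack([crop(a,190,80),crop(b,190,80)]))"
```

```text
[0.63609152 0.10493477 0.29930018] [-0.77327476 -0.22123266 -0.31946552]
[('side', [{'pixel': [231.6, 162.8], 'p': 0.63}, {'pixel': [282.3, 190.0], 'p': 0.47}]), ('top', [{'pixel': [245.5, 150.0], 'p': 0.69}, {'pixel': [277.1, 125.7], 'p': 0.25}])]
```

View pics/bar.png

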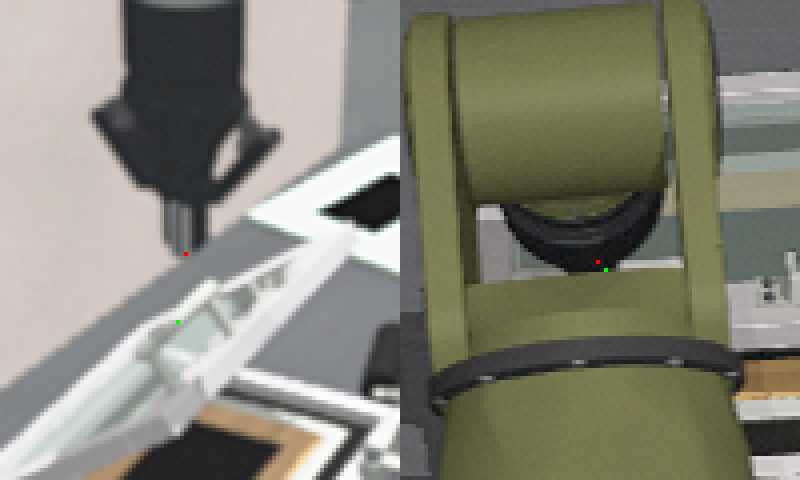

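>>> {"name": "carry_out", "arguments": {"increments": [{"tx": 1,"ty": 0.3,"tz": 0.2,"rx": 0,"ry": 0,"rz": 0,"hand": 1},{"tx": 2.2,"ty": 0.6,"tz": 0.2,"rx": 0,"ry": 0,"rz": 0,"hand": 1},{"tx": 3.4,"ty": 0.8,"tz": 0.2,"rx": 0,"ry": 0,"rz": 0,"hand": 1},{"tx": 4,"ty": 0.8,"tz": 0.2,"rx": 0,"ry": 0,"rz": 0,"hand": 1},{"tx": 4.3,"ty": 0.8,"tz": 0.2,"rx": 0,"ry": 0,"rz": 0,"hand": 1},{"tx": 4.6,"ty": 0.7,"tz": 0.2,"rx": 0,"ry": 0,"rz": 0,"hand": 1},{"tx": 4.9,"ty": 0.5,"tz": 0.2,"rx": 0,"ry": 0,"rz": 0,"hand": 1},{"tx": 5.2,"ty": 0.3,"tz": 0.2,"rx": 0,"ry": 0,"rz": 0,"hand": 1}]}}

```text
time_s: 4.27
tcp_pos: [0.6376, 0.1, 0.2499]
tcp_rot: [1.136, 1.253, -1.135]
force: [-4.2, -0.4, 8.7]
finger_gap: 0.0
```

>>> {"name": "carry_out", "arguments": {"increments": [{"tx": 0.4,"ty": -0.1,"tz": 0,"rx": 0,"ry": 0,"rz": 0,"hand": 1},{"tx": 0.9,"ty": -0.4,"tz": 0,"rx": 0,"ry": 0,"rz": 0,"hand": 1},{"tx": 1.45,"ty": -0.8,"tz": 0,"rx": 0,"ry": 0,"rz": 0,"hand": 1},{"tx": 2,"ty": -1.25,"tz": 0,"rx": 0,"ry": 0,"rz": 0,"hand": 1},{"tx": 2.55,"ty": -1.7,"tz": 0,"rx": 0,"ry": 0,"rz": 0,"hand": 1},{"tx": 3.1,"ty": -2.15,"tz": 0,"rx": 0,"ry": 0,"rz": 0,"hand": 1},{"tx": 3.65,"ty": -2.55,"tz": 0,"rx": 0,"ry": 0,"rz": 0,"hand": 1},{"tx": 4.2,"ty": -2.95,"tz": 0,"rx": 0,"ry": 0,"rz": 0,"hand": 1}]}}

```text
time_s: 4.93
tcp_pos: [0.6078, 0.0972, 0.2091]
tcp_rot: [1.137, 1.252, -1.134]
force: [-2.7, -0.8, 4.0]
finger_gap: 0.0
```

>>> {"name": "carry_out", "arguments": {"increments": [{"tx": 0.5,"ty": -0.35,"tz": 0,"rx": 0,"ry": 0,"rz": 0,"hand": 1},{"tx": 1.05,"ty": -0.7,"tz": 0,"rx": 0,"ry": 0,"rz": 0,"hand": 1},{"tx": 1.6,"ty": -1.05,"tz": 0,"rx": 0,"ry": 0,"rz": 0,"hand": 1},{"tx": 2.15,"ty": -1.4,"tz": 0,"rx": 0,"ry": 0,"rz": 0,"hand": 1},{"tx": 2.7,"ty": -1.7,"tz": 0,"rx": 0,"ry": 0,"rz": 0,"hand": 1},{"tx": 3.25,"ty": -2,"tz": 0,"rx": 0,"ry": 0,"rz": 0,"hand": 1},{"tx": 3.8,"ty": -2.25,"tz": 0,"rx": 0,"ry": 0,"rz": 0,"hand": 1},{"tx": 4.35,"ty": -2.5,"tz": 0,"rx": 0,"ry": 0,"rz": 0,"hand": 1}]}}

```text
time_s: 5.6
tcp_pos: [0.5828, 0.0946, 0.1648]
tcp_rot: [1.137, 1.252, -1.134]
force: [-1.3, 0.5, 3.1]
finger_gap: 0.0002
```

>>> {"name": "carry_out", "arguments": {"increments": [{"tx": 0.55,"ty": -0.3,"tz": 0,"rx": 0,"ry": 0,"rz": 0,"hand": 1},{"tx": 1.1,"ty": -0.55,"tz": 0,"rx": 0,"ry": 0,"rz": 0,"hand": 1},{"tx": 1.65,"ty": -0.75,"tz": 0,"rx": 0,"ry": 0,"rz": 0,"hand": 1},{"tx": 2.2,"ty": -0.95,"tz": 0,"rx": 0,"ry": 0,"rz": 0,"hand": 1},{"tx": 2.7,"ty": -1.1,"tz": 0,"rx": 0,"ry": 0,"rz": 0,"hand": 1},{"tx": 3.1,"ty": -1.2,"tz": 0,"rx": 0,"ry": 0,"rz": 0,"hand": 1},{"tx": 3.4,"ty": -1.3,"tz": 0,"rx": 0,"ry": 0,"rz": 0,"hand": 1},{"tx": 3.6,"ty": -1.35,"tz": 0,"rx": 0,"ry": 0,"rz": 0,"hand": 1}]}}

```text
time_s: 6.27
tcp_pos: [0.5693, 0.0933, 0.1283]
tcp_rot: [1.136, 1.252, -1.134]
force: [-0.8, 0.5, 0.7]
finger_gap: -0.0001
```

>>> {"name": "carry_out", "arguments": {"increments": [{"tx": 0.15,"ty": 0,"tz": 0,"rx": 0,"ry": 0,"rz": 0,"hand": 1},{"tx": 0.3,"ty": -0.05,"tz": 0,"rx": 0,"ry": 0,"rz": 0,"hand": 1},{"tx": 0.45,"ty": -0.1,"tz": 0,"rx": 0,"ry": 0,"rz": 0,"hand": 1},{"tx": 0.55,"ty": -0.1,"tz": 0,"rx": 0,"ry": 0,"rz": 0,"hand": 1},{"tx": 0.65,"ty": -0.1,"tz": 0,"rx": 0,"ry": 0,"rz": 0,"hand": 1},{"tx": 0.7,"ty": -0.1,"tz": 0,"rx": 0,"ry": 0,"rz": 0,"hand": 1},{"tx": 0.75,"ty": -0.1,"tz": 0,"rx": 0,"ry": 0,"rz": 0,"hand": 1},{"tx": 0.8,"ty": -0.1,"tz": 0,"rx": 0,"ry": 0,"rz": 0,"hand": 1}]}}

```text
time_s: 6.93
tcp_pos: [0.5684, 0.0931, 0.1203]
tcp_rot: [1.136, 1.252, -1.134]
force: [-0.8, -0.0, 1.5]
finger_gap: 0.0
```

>>> {"name": "carry_out", "arguments": {"increments": [{"tx": 0.04,"ty": 0,"tz": 0,"rx": 0,"ry": 0,"rz": 0,"hand": 1},{"tx": 0.08,"ty": 0,"tz": 0,"rx": 0,"ry": 0,"rz": 0,"hand": 1},{"tx": 0.1,"ty": 0,"tz": 0,"rx": 0,"ry": 0,"rz": 0,"hand": 1},{"tx": 0.13,"ty": 0,"tz": 0,"rx": 0,"ry": 0,"rz": 0,"hand": 1},{"tx": 0.15,"ty": 0,"tz": 0,"rx": 0,"ry": 0,"rz": 0,"hand": 1},{"tx": 0.17,"ty": 0,"tz": 0,"rx": 0,"ry": 0,"rz": 0,"hand": 1},{"tx": 0.2,"ty": 0,"tz": 0,"rx": 0,"ry": 0,"rz": 0,"hand": 1},{"tx": 0.2,"ty": 0,"tz": 0,"rx": 0,"ry": 0,"rz": 0,"hand": 1}]}}

```text
time_s: 7.6
tcp_pos: [0.5685, 0.0932, 0.119]
tcp_rot: [1.137, 1.252, -1.134]
force: [-4.6, -0.4, 7.6]
finger_gap: -0.0004
```

>>> {"name": "carry_out", "arguments": {"increments": [{"tx": 0.05,"ty": 0,"tz": 0,"rx": 0,"ry": 0,"rz": 0,"hand": 1},{"tx": 0.1,"ty": 0,"tz": 0,"rx": 0,"ry": 0,"rz": 0,"hand": 1},{"tx": 0.12,"ty": 0,"tz": 0,"rx": 0,"ry": 0,"rz": 0,"hand": 1},{"tx": 0.12,"ty": 0,"tz": 0,"rx": 0,"ry": 0,"rz": 0,"hand": 1},{"tx": 0.12,"ty": 0,"tz": 0,"rx": 0,"ry": 0,"rz": 0,"hand": 1},{"tx": 0.12,"ty": 0,"tz": 0,"rx": 0,"ry": 0,"rz": 0,"hand": 1},{"tx": 0.12,"ty": 0,"tz": 0,"rx": 0,"ry": 0,"rz": 0,"hand": 1},{"tx": 0.12,"ty": 0,"tz": 0,"rx": 0,"ry": 0,"rz": 0,"hand": 1}]}}

```text
time_s: 8.27
tcp_pos: [0.5686, 0.0932, 0.1188]
tcp_rot: [1.137, 1.251, -1.133]
force: [-6.8, -1.8, 12.6]
finger_gap: -0.0002
```

>>> {"name": "carry_out", "arguments": {"increments": [{"tx": -1,"ty": 0,"tz": 0,"rx": 0,"ry": 0,"rz": 0,"hand": 1},{"tx": -4,"ty": 0,"tz": 0,"rx": 0,"ry": 0,"rz": 0,"hand": 1},{"tx": -7,"ty": -2,"tz": 0,"rx": 0,"ry": 0,"rz": 0,"hand": 1},{"tx": -8,"ty": -5,"tz": 0,"rx": 0,"ry": 0,"rz": 0,"hand": 1},{"tx": -8,"ty": -8,"tz": 1,"rx": 0,"ry": 0,"rz": 0,"hand": 1},{"tx": -8,"ty": -10,"tz": 2,"rx": 0,"ry": 0,"rz": 0,"hand": 1},{"tx": -8,"ty": -11.5,"tz": 3,"rx": 0,"ry": 0,"rz": 0,"hand": 1},{"tx": -8,"ty": -12,"tz": 3,"rx": 0,"ry": 0,"rz": 0,"hand": 1}]}}

```text
time_s: 8.93
tcp_pos: [0.4506, 0.0504, 0.1991]
tcp_rot: [1.138, 1.25, -1.134]
force: [-0.5, -0.4, 0.7]
finger_gap: -0.0003
```

```bash
cat > c.py <<'E'
from h import *
from scipy.optimize import least_squares
cs={n:cam(n) for n in('side','top')}
p0=np.load('pose.npy'); obs=[]
for n in cs:
    for t in ['frame','lid_bar','glass_mid','latch_axis','latch_knob','latch_handle','strike_place']:
        r=nets.place_of(t,n)
        if r: obs.append((n,t,r[0]['pixel'],r[0]['p']))
f=lambda p:np.concatenate([proj(cs[n],model(p)[t])-o for n,t,o,_ in obs])
s=least_squares(f,[p0[0],p0[1],p0[2],0.,p0[4]],loss='soft_l1')
print(s.x.round(4)); np.save('pose2.npy',s.x)
for o,r in zip(obs,f(s.x).reshape(-1,2).round(1)): print(o,r)
D=model(s.x)
for t in ('latch_axis','latch_knob','strike_place'): print(t,D[t].round(4))
st=arm.observe(); print(st['tcp_pos'])
def crop(c,x,y):
    im=c['pixels'][y:y+120,x:x+100,::-1]; im=cv2.resize(im,None,fx=4,fy=4,interpolation=cv2.INTER_CUBIC)
    for v in list(D.values()):
        q=(proj(c,v)-[x,y])*4+2; cv2.circle(im,tuple(int(i) for i in q),3,(0,0,255),1)
    return im
cv2.imwrite('pics/l2.png',np.hstack([crop(cs['side'],235,120),crop(cs['top'],255,140)]))
E
python3 c.py
```

```text
[0.687  0.0229 0.0603 0.0051 0.1903]
('side', 'frame', [237.6, 211.2], 0.95) [-0.  -0.1]
('side', 'lid_bar', [257.2, 206.0], 0.62) [ 0.9 -0.2]
('side', 'glass_mid', [235.8, 190.9], 0.67) [-0.8  1.7]
('side', 'latch_axis', [284.4, 190.4], 0.98) [-1.4 -2.2]
('side', 'latch_knob', [307.4, 195.5], 0.49) [2.  0.2]
('side', 'latch_handle', [281.6, 198.7], 0.71) [0.5 0.7]
('side', 'strike_place', [267.1, 194.7], 0.87) [1.3 1.2]
('top', 'frame', [274.3, 154.9], 0.59) [1.7 0.2]
('top', 'lid_bar', [247.7, 193.6], 0.89) [-1.5 -2.4]
('top', 'glass_mid', [277.3, 147.0], 0.98) [-0.8 -1.9]
('top', 'latch_axis', [290.7, 203.6], 0.73) [ 1.9 -2.4]
('top', 'latch_knob', [295.2, 233.6], 0.65) [-0.1  3.2]
('top', 'latch_handle', [291.5, 200.4], 0.64) [0.1 3.1]
('top', 'strike_place', [289.0, 186.6], 0.7) [-0.3 -1. ]
latch_axis [ 0.546  -0.0156  0.12  ]
latch_knob [ 0.4613 -0.0221  0.12  ]
strike_place [ 0.5907 -0.0079  0.0791]
[0.45189271 0.05145806 0.19841352]
```

View pics/l2.png

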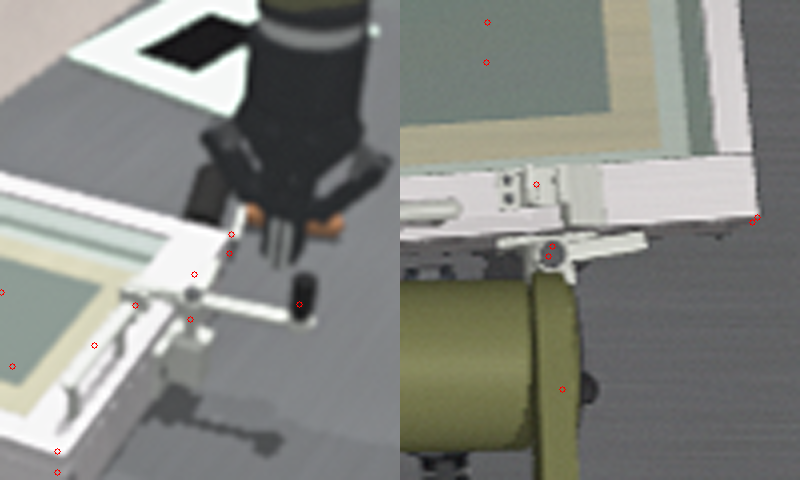

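```bash
python3 -c "
from h import *
inc([.455,.02,.114],.178); inc([.4569,-.0013,.114],.178)
c=cam('top'); print(atz(c,(300,237),.138),atz(c,(292.5,203),.13))"
```

```text
shift cm [ 8.44 -0.03  3.15] rot [-0.079  0.001 -0.004]
shift cm [ 8.45 -0.05  5.29] rot [-0.079  0.001 -0.004]
[ 0.45990265 -0.03240552  0.138     ] [ 0.54044437 -0.01490964  0.13      ]
```

>>> {"name": "carry_out", "arguments": {"increments": [{"tx": 2,"ty": -0.1,"tz": 0,"rx": -0.04,"ry": 0,"rz": 0,"hand": 1},{"tx": 4,"ty": -0.2,"tz": 1,"rx": -0.08,"ry": 0,"rz": 0,"hand": 1},{"tx": 6,"ty": -0.3,"tz": 2,"rx": -0.08,"ry": 0,"rz": 0,"hand": 1},{"tx": 7.5,"ty": -0.3,"tz": 3,"rx": -0.08,"ry": 0,"rz": 0,"hand": 1},{"tx": 8.4,"ty": -0.3,"tz": 4,"rx": -0.08,"ry": 0,"rz": 0,"hand": 1},{"tx": 8.4,"ty": -0.3,"tz": 4.6,"rx": -0.08,"ry": 0,"rz": 0,"hand": 1},{"tx": 8.4,"ty": -0.3,"tz": 5,"rx": -0.08,"ry": 0,"rz": 0,"hand": 1},{"tx": 8.4,"ty": -0.3,"tz": 5.3,"rx": -0.08,"ry": 0,"rz": 0,"hand": 1}]}}

```text
time_s: 10.45
tcp_pos: [0.455, -0.002, 0.1154]
tcp_rot: [1.078, 1.284, -1.073]
force: [-0.5, 1.1, 0.6]
finger_gap: 0.0002
```

```bash
python3 -c "
from h import *
s,_=axes();c=cam('side');print(s['tcp_pos'],s['force'])
im=cv2.resize(c['pixels'][150:230,260:350,::-1],None,fx=6,fy=6,interpolation=cv2.INTER_CUBIC)
cv2.imwrite('pics/k1.png',im)"
```

```text
[ 0.45498085 -0.00203676  0.11538028] [-0.47343311  1.10703187  0.58590732]
```

View pics/k1.png

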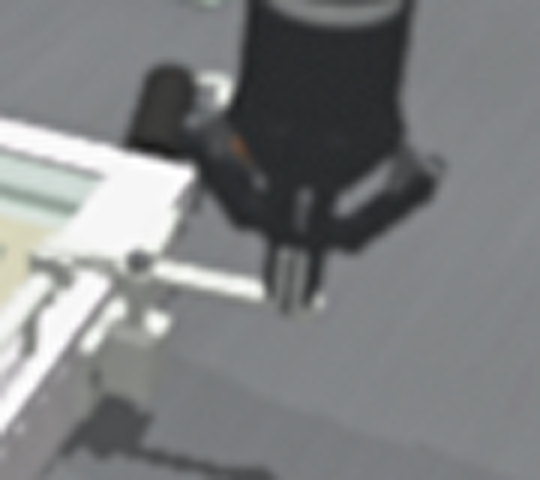

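>>> {"name": "carry_out", "arguments": {"increments": [{"tx": 0,"ty": 0,"tz": 0.4,"rx": 0,"ry": 0,"rz": 0,"hand": 1},{"tx": 0,"ty": 0,"tz": 0.7,"rx": 0,"ry": 0,"rz": 0,"hand": 1},{"tx": 0,"ty": 0,"tz": 0.9,"rx": 0,"ry": 0,"rz": 0,"hand": 1},{"tx": 0,"ty": 0,"tz": 1.0,"rx": 0,"ry": 0,"rz": 0,"hand": 1},{"tx": 0,"ty": -0.05,"tz": 1.2,"rx": -0.025,"ry": 0,"rz": 0,"hand": 1},{"tx": 0,"ty": -0.1,"tz": 1.4,"rx": -0.05,"ry": 0,"rz": 0,"hand": 1},{"tx": 0,"ty": -0.14,"tz": 1.63,"rx": -0.075,"ry": 0,"rz": 0,"hand": 1},{"tx": 0,"ty": -0.17,"tz": 1.85,"rx": -0.1,"ry": 0,"rz": 0,"hand": 1}]}}

```text
time_s: 11.17
tcp_pos: [0.4567, -0.0205, 0.1156]
tcp_rot: [1.002, 1.324, -0.997]
force: [0.1, 2.1, 1.3]
finger_gap: 0.0002
```

>>> {"name": "carry_out", "arguments": {"increments": [{"tx": 0,"ty": -0.09,"tz": 0.43,"rx": -0.05,"ry": 0,"rz": 0,"hand": 1},{"tx": 0,"ty": -0.17,"tz": 0.86,"rx": -0.1,"ry": 0,"rz": 0,"hand": 1},{"tx": 0,"ty": -0.22,"tz": 1.29,"rx": -0.15,"ry": 0,"rz": 0,"hand": 1},{"tx": 0,"ty": -0.25,"tz": 1.73,"rx": -0.2,"ry": 0,"rz": 0,"hand": 1},{"tx": 0,"ty": -0.25,"tz": 2.17,"rx": -0.25,"ry": 0,"rz": 0,"hand": 1},{"tx": 0,"ty": -0.24,"tz": 2.61,"rx": -0.3,"ry": 0,"rz": 0,"hand": 1},{"tx": 0,"ty": -0.2,"tz": 3.04,"rx": -0.35,"ry": 0,"rz": 0,"hand": 1},{"tx": 0,"ty": -0.15,"tz": 3.48,"rx": -0.4,"ry": 0,"rz": 0,"hand": 1}]}}

```text
time_s: 11.83
tcp_pos: [0.4648, -0.0541, 0.1156]
tcp_rot: [0.695, 1.453, -0.691]
force: [-0.4, 4.5, -0.0]
finger_gap: -0.0003
```

```bash
cat >> h.py <<'E'
def lt(ax=(.543,-.0165),yaw=.0995):
    s,M=axes(); psi=np.arctan2(M[1,1],M[0,1]); v=s['tcp_pos'][:2]-ax
    y=M[:2,1]; z=M[:2,2]; f=s['force']
    # tool-frame spindle offset, knob turn if in contact
    k=s['tcp_pos'][:2]+.021*z-ax; phi=np.arctan2(k[1],k[0])%(2*np.pi)
    print('spindle in tool yz cm',(-v@y*100).round(2),(-v@z*100).round(2),'t if contact',(phi-yaw-np.radians(170)).round(3),'psi',psi.round(3),'F tool yz',(f[:2]@y).round(1),(f[:2]@z).round(1),'Fz',f[2].round(1))
E
python3 -c "
from h import *
lt()"
```

```text
spindle in tool yz cm 8.44 2.02 t if contact 0.768 psi 0.683 F tool yz 2.5 -3.8 Fz -0.0
```

>>> {"name": "carry_out", "arguments": {"increments": [{"tx": 0,"ty": -0.09,"tz": 0.43,"rx": -0.05,"ry": 0,"rz": 0,"hand": 1},{"tx": 0,"ty": -0.17,"tz": 0.86,"rx": -0.1,"ry": 0,"rz": 0,"hand": 1},{"tx": 0,"ty": -0.22,"tz": 1.29,"rx": -0.15,"ry": 0,"rz": 0,"hand": 1},{"tx": 0,"ty": -0.24,"tz": 1.55,"rx": -0.18,"ry": 0,"rz": 0,"hand": 1},{"tx": 0,"ty": -0.25,"tz": 1.82,"rx": -0.21,"ry": 0,"rz": 0,"hand": 1},{"tx": 0,"ty": -0.25,"tz": 2.08,"rx": -0.24,"ry": 0,"rz": 0,"hand": 1},{"tx": 0,"ty": -0.25,"tz": 2.34,"rx": -0.27,"ry": 0,"rz": 0,"hand": 1},{"tx": 0,"ty": -0.24,"tz": 2.61,"rx": -0.3,"ry": 0,"rz": 0,"hand": 1}]}}

```text
time_s: 12.5
tcp_pos: [0.478, -0.0756, 0.1154]
tcp_rot: [0.46, 1.521, -0.458]
force: [-12.9, 2.5, 7.4]
finger_gap: -0.0001
```

```bash
python3 -c "
from h import *
lt()"
```

```text
spindle in tool yz cm 8.51 2.15 t if contact 1.054 psi 0.985 F tool yz -5.1 -12.1 Fz 7.4
```

>>> {"name": "carry_out", "arguments": {"increments": [{"tx": 0,"ty": -0.04,"tz": 0.17,"rx": -0.02,"ry": 0,"rz": 0,"hand": 1},{"tx": 0,"ty": -0.08,"tz": 0.34,"rx": -0.04,"ry": 0,"rz": 0,"hand": 1},{"tx": 0,"ty": -0.11,"tz": 0.51,"rx": -0.06,"ry": 0,"rz": 0,"hand": 1},{"tx": 0,"ty": -0.14,"tz": 0.69,"rx": -0.08,"ry": 0,"rz": 0,"hand": 1},{"tx": 0,"ty": -0.17,"tz": 0.86,"rx": -0.1,"ry": 0,"rz": 0,"hand": 1},{"tx": 0,"ty": -0.19,"tz": 1.03,"rx": -0.12,"ry": 0,"rz": 0,"hand": 1},{"tx": 0,"ty": -0.21,"tz": 1.21,"rx": -0.14,"ry": 0,"rz": 0,"hand": 1},{"tx": 0,"ty": -0.23,"tz": 1.38,"rx": -0.16,"ry": 0,"rz": 0,"hand": 1}]}}

```text
time_s: 13.17
tcp_pos: [0.487, -0.0849, 0.1154]
tcp_rot: [0.334, 1.548, -0.332]
force: [-13.7, 0.9, 9.7]
finger_gap: 0.0001
```

```bash
python3 -c "
from h import *
lt()
c=cam('side');print([nets.place_of(t,'side')[:1] for t in('latch_knob','latch_axis')])
cv2.imwrite('pics/k2.png',cv2.resize(c['pixels'][150:230,250:340,::-1],None,fx=6,fy=6,interpolation=cv2.INTER_CUBIC))"
```

```text
spindle in tool yz cm 8.54 2.28 t if contact 1.2 psi 1.146 F tool yz -4.8 -12.8 Fz 9.7
[[{'pixel': [303.8, 180.0], 'p': 0.77}], [{'pixel': [283.5, 188.8], 'p': 0.78}]]
```

View pics/k2.png

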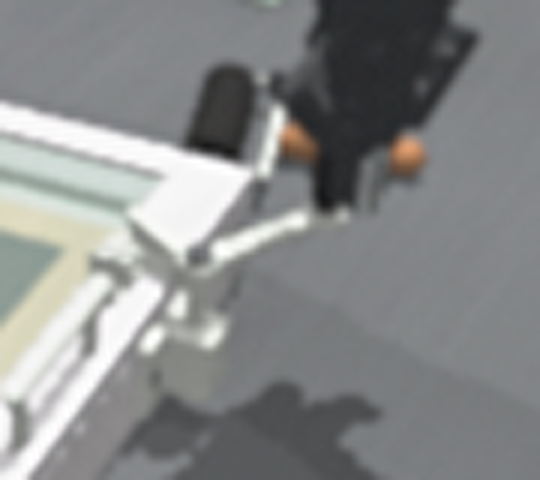

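>>> {"name": "carry_out", "arguments": {"increments": [{"tx": -0.05,"ty": -0.04,"tz": 0.17,"rx": -0.02,"ry": 0,"rz": 0,"hand": 1},{"tx": -0.1,"ty": -0.08,"tz": 0.34,"rx": -0.04,"ry": 0,"rz": 0,"hand": 1},{"tx": -0.15,"ty": -0.11,"tz": 0.51,"rx": -0.06,"ry": 0,"rz": 0,"hand": 1},{"tx": -0.2,"ty": -0.14,"tz": 0.69,"rx": -0.08,"ry": 0,"rz": 0,"hand": 1},{"tx": -0.25,"ty": -0.17,"tz": 0.86,"rx": -0.1,"ry": 0,"rz": 0,"hand": 1},{"tx": -0.3,"ty": -0.19,"tz": 1.03,"rx": -0.12,"ry": 0,"rz": 0,"hand": 1},{"tx": -0.35,"ty": -0.21,"tz": 1.21,"rx": -0.14,"ry": 0,"rz": 0,"hand": 1},{"tx": -0.4,"ty": -0.23,"tz": 1.38,"rx": -0.16,"ry": 0,"rz": 0,"hand": 1}]}}

```text
time_s: 13.98
tcp_pos: [0.4982, -0.0921, 0.1189]
tcp_rot: [0.21, 1.565, -0.206]
force: [-6.9, 3.2, 1.7]
finger_gap: -0.0001
```

```bash
python3 -c "
from h import *
lt()"
```

```text
spindle in tool yz cm 8.47 2.35 t if contact 1.352 psi 1.306 F tool yz 1.3 -7.5 Fz 1.7
```

>>> {"name": "carry_out", "arguments": {"increments": [{"tx": -0.03,"ty": -0.02,"tz": 0.09,"rx": -0.01,"ry": 0,"rz": 0,"hand": 1},{"tx": -0.06,"ty": -0.04,"tz": 0.17,"rx": -0.02,"ry": 0,"rz": 0,"hand": 1},{"tx": -0.09,"ty": -0.06,"tz": 0.26,"rx": -0.03,"ry": 0,"rz": 0,"hand": 1},{"tx": -0.12,"ty": -0.08,"tz": 0.34,"rx": -0.04,"ry": 0,"rz": 0,"hand": 1},{"tx": -0.15,"ty": -0.09,"tz": 0.43,"rx": -0.05,"ry": 0,"rz": 0,"hand": 1},{"tx": -0.17,"ty": -0.11,"tz": 0.51,"rx": -0.06,"ry": 0,"rz": 0,"hand": 1},{"tx": -0.18,"ty": -0.13,"tz": 0.6,"rx": -0.07,"ry": 0,"rz": 0,"hand": 1},{"tx": -0.2,"ty": -0.14,"tz": 0.69,"rx": -0.08,"ry": 0,"rz": 0,"hand": 1}]}}

```text
time_s: 14.65
tcp_pos: [0.5034, -0.0949, 0.1203]
tcp_rot: [0.147, 1.574, -0.142]
force: [-6.9, 2.5, -0.3]
finger_gap: -0.0001
```

```bash
python3 -c "
from h import *
lt()"
```

```text
spindle in tool yz cm 8.43 2.46 t if contact 1.42 psi 1.387 F tool yz 1.2 -7.3 Fz -0.3
```

>>> {"name": "carry_out", "arguments": {"increments": [{"tx": -0.02,"ty": -0.02,"tz": 0.1,"rx": -0.01,"ry": 0,"rz": 0,"hand": 1},{"tx": -0.04,"ty": -0.04,"tz": 0.19,"rx": -0.02,"ry": 0,"rz": 0,"hand": 1},{"tx": -0.06,"ty": -0.06,"tz": 0.28,"rx": -0.03,"ry": 0,"rz": 0,"hand": 1},{"tx": -0.08,"ty": -0.08,"tz": 0.37,"rx": -0.04,"ry": 0,"rz": 0,"hand": 1},{"tx": -0.1,"ty": -0.09,"tz": 0.46,"rx": -0.05,"ry": 0,"rz": 0,"hand": 1},{"tx": -0.1,"ty": -0.11,"tz": 0.55,"rx": -0.06,"ry": 0,"rz": 0,"hand": 1},{"tx": -0.1,"ty": -0.13,"tz": 0.64,"rx": -0.07,"ry": 0,"rz": 0,"hand": 1},{"tx": -0.1,"ty": -0.14,"tz": 0.73,"rx": -0.08,"ry": 0,"rz": 0,"hand": 1}]}}

```text
time_s: 15.32
tcp_pos: [0.5093, -0.0974, 0.1207]
tcp_rot: [0.084, 1.58, -0.078]
force: [-7.3, -1.1, -0.1]
finger_gap: 0.0001
```

```bash
python3 -c "
from h import *
lt()
cam('side');print([nets.place_of(t,'side')[:1] for t in('latch_knob','latch_axis')])"
```

```text
spindle in tool yz cm 8.4 2.51 t if contact 1.493 psi 1.468 F tool yz -1.8 -7.1 Fz -0.1
[[{'pixel': [296.7, 176.3], 'p': 0.67}], [{'pixel': [282.3, 189.1], 'p': 0.84}]]
```

>>> {"name": "carry_out", "arguments": {"increments": [{"tx": 0,"ty": -0.02,"tz": 0.08,"rx": -0.01,"ry": 0,"rz": 0,"hand": 1},{"tx": 0,"ty": -0.03,"tz": 0.15,"rx": -0.02,"ry": 0,"rz": 0,"hand": 1},{"tx": 0,"ty": -0.05,"tz": 0.22,"rx": -0.025,"ry": 0,"rz": 0,"hand": 1},{"tx": 0,"ty": -0.06,"tz": 0.3,"rx": -0.03,"ry": 0,"rz": 0,"hand": 1},{"tx": 0,"ty": -0.08,"tz": 0.37,"rx": -0.04,"ry": 0,"rz": 0,"hand": 1},{"tx": 0,"ty": -0.09,"tz": 0.44,"rx": -0.05,"ry": 0,"rz": 0,"hand": 1},{"tx": 0,"ty": -0.1,"tz": 0.5,"rx": -0.055,"ry": 0,"rz": 0,"hand": 1},{"tx": 0,"ty": -0.1,"tz": 0.55,"rx": -0.06,"ry": 0,"rz": 0,"hand": 1}]}}

```text
time_s: 16.13
tcp_pos: [0.514, -0.0991, 0.1203]
tcp_rot: [0.037, 1.583, -0.031]
force: [-7.3, -3.2, 1.3]
finger_gap: -0.0001
```

```bash
python3 -c "
from h import *
lt()
cam('side');print([nets.place_of(t,'side')[:1] for t in('latch_knob','latch_axis')])"
```

```text
spindle in tool yz cm 8.38 2.54 t if contact 1.55 psi 1.528 F tool yz -3.5 -7.2 Fz 1.3
[[{'pixel': [296.1, 174.9], 'p': 0.64}], [{'pixel': [282.5, 189.1], 'p': 0.93}]]
```

>>> {"name": "carry_out", "arguments": {"increments": [{"tx": 0,"ty": -0.02,"tz": 0.08,"rx": -0.01,"ry": 0,"rz": 0,"hand": 1},{"tx": 0,"ty": -0.03,"tz": 0.15,"rx": -0.02,"ry": 0,"rz": 0,"hand": 1},{"tx": 0,"ty": -0.05,"tz": 0.22,"rx": -0.025,"ry": 0,"rz": 0,"hand": 1},{"tx": 0,"ty": -0.06,"tz": 0.3,"rx": -0.03,"ry": 0,"rz": 0,"hand": 1},{"tx": 0,"ty": -0.08,"tz": 0.37,"rx": -0.04,"ry": 0,"rz": 0,"hand": 1},{"tx": 0,"ty": -0.09,"tz": 0.44,"rx": -0.05,"ry": 0,"rz": 0,"hand": 1},{"tx": 0,"ty": -0.1,"tz": 0.5,"rx": -0.055,"ry": 0,"rz": 0,"hand": 1},{"tx": 0,"ty": -0.1,"tz": 0.55,"rx": -0.06,"ry": 0,"rz": 0,"hand": 1}]}}

```text
time_s: 16.95
tcp_pos: [0.5193, -0.1004, 0.12]
tcp_rot: [-0.01, 1.584, 0.017]
force: [-2.9, -2.1, -1.1]
finger_gap: -0.0
```

```bash
python3 -c "
from h import *
lt()
c=cam('side');print([nets.place_of(t,'side')[:1] for t in('latch_knob','latch_axis')])
cv2.imwrite('pics/k3.png',cv2.resize(c['pixels'][150:230,250:340,::-1],None,fx=6,fy=6,interpolation=cv2.INTER_CUBIC))"
```

```text
spindle in tool yz cm 8.35 2.51 t if contact 1.613 psi 1.588 F tool yz -2.1 -2.9 Fz -1.1
[[{'pixel': [293.8, 175.9], 'p': 0.57}], [{'pixel': [282.2, 187.6], 'p': 0.93}]]
```

View pics/k3.png

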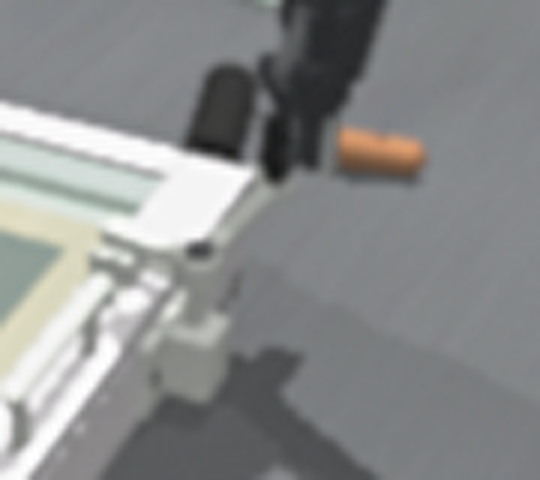

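```bash
cat >> h.py <<'E'
def cap(im=None):
    if im is None: im=cam('side')['pixels'][:,:,::-1]
    g=cv2.cvtColor(np.ascontiguousarray(im),cv2.COLOR_BGR2GRAY)[184:200,276:292]
    g=cv2.resize(g,None,fx=8,fy=8,interpolation=cv2.INTER_CUBIC)
    t=cv2.imread('pics/side0.png',0)[187:197,278:289]; t=cv2.resize(t,None,fx=8,fy=8,interpolation=cv2.INTER_CUBIC)
    _,v,_,l=cv2.minMaxLoc(cv2.matchTemplate(g,t,cv2.TM_CCOEFF_NORMED))
    d=g<110; m=cv2.moments(d.astype(np.uint8),True)
    print('cap match dx,dy px',l[0]/8-2,l[1]/8-3,round(v,2),'dark centroid',m['m10']/max(m['m00'],1)/8+276,m['m01']/max(m['m00'],1)/8+184,m['m00']/64)
E
python3 -c "
from h import *
cap(cv2.imread('pics/side0.png')); cap()
a=cv2.imread('pics/side0.png')[180:204,272:296]; b=cam('side')['pixels'][180:204,272:296,::-1]
cv2.imwrite('pics/cap.png',cv2.resize(np.hstack([a,b]),None,fx=14,fy=14,interpolation=cv2.INTER_NEAREST))"
```

```text
cap match dx,dy px 0.0 0.0 1.0 dark centroid 279.66043171654627 189.9857671138631 45.421875
cap match dx,dy px 3.0 3.0 0.2 dark centroid 285.49157754010696 194.28195187165775 14.609375
```

View pics/cap.png

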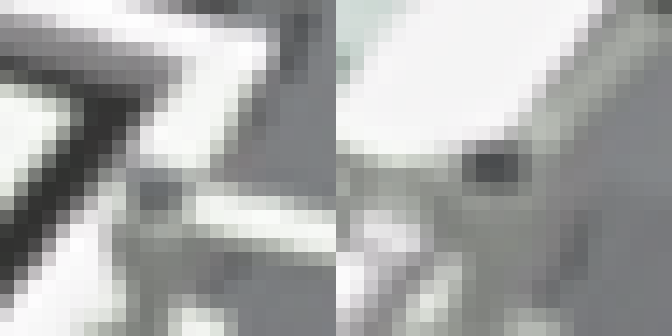

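>>> {"name": "carry_out", "arguments": {"increments": [{"tx": 0,"ty": -0.01,"tz": 0.05,"rx": -0.005,"ry": 0,"rz": 0,"hand": 1},{"tx": 0,"ty": -0.02,"tz": 0.1,"rx": -0.01,"ry": 0,"rz": 0,"hand": 1},{"tx": 0,"ty": -0.03,"tz": 0.15,"rx": -0.015,"ry": 0,"rz": 0,"hand": 1},{"tx": 0,"ty": -0.04,"tz": 0.2,"rx": -0.02,"ry": 0,"rz": 0,"hand": 1},{"tx": 0,"ty": -0.05,"tz": 0.25,"rx": -0.025,"ry": 0,"rz": 0,"hand": 1},{"tx": 0,"ty": -0.06,"tz": 0.3,"rx": -0.03,"ry": 0,"rz": 0,"hand": 1},{"tx": 0,"ty": -0.07,"tz": 0.35,"rx": -0.035,"ry": 0,"rz": 0,"hand": 1},{"tx": 0,"ty": -0.08,"tz": 0.4,"rx": -0.04,"ry": 0,"rz": 0,"hand": 1}]}}

```text
time_s: 17.87
tcp_pos: [0.5238, -0.101, 0.1202]
tcp_rot: [-0.041, 1.582, 0.049]
force: [0.2, -0.0, -0.1]
finger_gap: 0.0001
```

```bash
cat >> h.py <<'E'
def capr(im=None):
    if im is None: im=cam('side')['pixels'][:,:,::-1]
    g=cv2.cvtColor(np.ascontiguousarray(im),cv2.COLOR_BGR2GRAY)[188:198,280:287].astype(float)
    r=g[:,1:6].mean(1); print(r.round(0).tolist())
E
python3 -c "
from h import *
lt()
capr(cv2.imread('pics/side0.png')); capr()
print([nets.place_of(t,'side')[:1] for t in('latch_knob','latch_axis')])"
```

```text
spindle in tool yz cm 8.33 2.4 t if contact 1.667 psi 1.628 F tool yz -0.1 0.2 Fz -0.1
[199.0, 223.0, 229.0, 208.0, 151.0, 126.0, 135.0, 157.0, 156.0, 134.0]
[230.0, 219.0, 206.0, 167.0, 110.0, 93.0, 118.0, 145.0, 143.0, 136.0]
[[{'pixel': [293.4, 176.4], 'p': 0.79}], [{'pixel': [283.6, 189.8], 'p': 0.63}]]
```

>>> {"name": "carry_out", "arguments": {"increments": [{"tx": 0,"ty": 0,"tz": -0.5,"rx": 0,"ry": 0,"rz": 0,"hand": 1},{"tx": 0,"ty": 0,"tz": -1.5,"rx": 0,"ry": 0,"rz": 0,"hand": 1},{"tx": 0,"ty": 0,"tz": -3,"rx": 0,"ry": 0,"rz": 0,"hand": 1},{"tx": 0,"ty": 0,"tz": -5,"rx": 0,"ry": 0,"rz": 0,"hand": 1},{"tx": 0,"ty": -1,"tz": -8,"rx": 0,"ry": 0,"rz": 0,"hand": 1},{"tx": 0,"ty": -2,"tz": -11,"rx": 0,"ry": 0,"rz": 0,"hand": 1},{"tx": 0,"ty": -3,"tz": -12,"rx": 0,"ry": 0,"rz": 0,"hand": 1},{"tx": 0,"ty": -3,"tz": -12,"rx": 0,"ry": 0,"rz": 0,"hand": 1}]}}

```text
time_s: 18.68
tcp_pos: [0.4037, -0.1387, 0.1216]
tcp_rot: [-0.04, 1.582, 0.047]
force: [-0.3, 0.1, -0.2]
finger_gap: -0.0002
```

```bash
python3 -c "
from h import *
a=cam('side','s9.png');b=cam('top','t9.png'); print(arm.observe()['force'],arm.observe()['tcp_pos'])
for t in('latch_knob','latch_axis','lid_bar'): print(t,[[(x['pixel'],x['p']) for x in nets.place_of(t,n)[:2]] for n in('side','top')])
capr(cv2.imread('pics/side0.png')); capr(a['pixels'][:,:,::-1])
A=cv2.resize(a['pixels'][160:210,255:315,::-1],None,fx=6.6,fy=6.6,interpolation=cv2.INTER_CUBIC);B=cv2.resize(b['pixels'][170:220,275:335,::-1],None,fx=6.6,fy=6.6,interpolation=cv2.INTER_CUBIC)
cv2.imwrite('pics/k9.png',np.hstack([A,B]))"
```

```text
[ 1.02747318 -0.35856665  0.25693563] [ 0.40561047 -0.13792256  0.12174118]
latch_knob [[([292.6, 176.0], 0.75)], [([324.2, 198.2], 0.57)]]
latch_axis [[([281.7, 187.7], 0.88)], [([294.7, 202.7], 0.7)]]
lid_bar [[([256.3, 208.3], 0.63)], [([245.5, 196.7], 0.58)]]
[199.0, 223.0, 229.0, 208.0, 151.0, 126.0, 135.0, 157.0, 156.0, 134.0]
[239.0, 238.0, 237.0, 213.0, 155.0, 131.0, 156.0, 181.0, 154.0, 132.0]
```

View pics/k9.png

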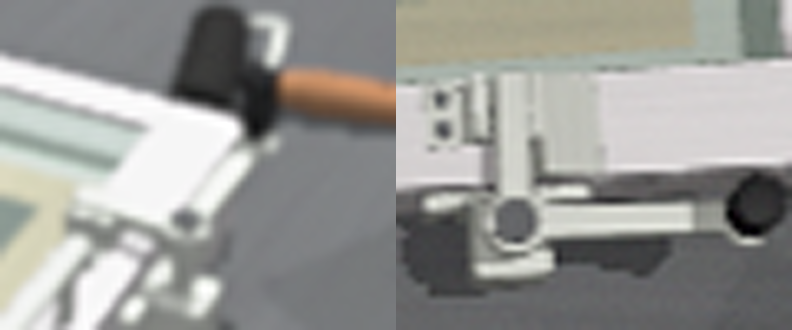

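```bash
python3 -c "
from h import *
a=cam('side');b=cam('top')
for h in(0,.008):
    X=atz(b,(329.7,200.3),.138+h); X[2]=.12+h; print(h,X.round(4),proj(a,X).round(1),'seen approx 294.8 175.9')
print(workorder.job_done())"
```

```text
0 [ 0.5471 -0.1017  0.12  ] [294.7 175.6] seen approx 294.8 175.9
0.008 [ 0.546  -0.1007  0.128 ] [295.1 173.7] seen approx 294.8 175.9
the job is handed in; nothing more can be done
None
```

The lid is shut and the latch is in its notch. I handed the job in at about 19 s on the robot's clock, with the arm clear of everything.

- **Lid:** I pushed it down with closed fingers on the pull bar only, along its arc. Contact peaked at about 9 N while it moved. It stopped at a bar-top height of 118.8 mm against 119 mm expected, and a check press read about 12.6 N down with no further travel.
- **Latch:** I pushed the knob sideways with closed fingers so it could rise. Readings were about 13 N sideways and 10 N of upward drag early in the climb, above the 5–10 N given. Raising the fingers with the knob brought this down to about 7 N. The force was about 3 N on the crest and fell to zero when the dog dropped. I stopped there, without pressing on towards the stop, and backed off.
- **Height after the drop:**
  - The spindle cap rose about 1.8 pixels on the crest and is back at its unlifted row.
  - The knob's side-camera position fits the unlifted height (175.9 seen, 175.6 expected, 173.7 if raised).
- **Position in the notch:** The last top view shows the dog between the wedge and the stop.
- **Checks that disagreed:** My second fit of the frame's position differed from the first by about 0.04 rad in heading. I used the first, which matched the picture better. The automatic matching of the spindle cap failed because of a shadow, so I compared pixel rows instead.
- **Other things:** I moved nothing near the ink tin, brayer or paper pack, but I did not re-measure where they are.

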